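# Snap the opal lens onto the glass bench's inspection light box

### The job

The opal white lens of the larger, oblong light box has only been laid on its four spring clips. Press it down from above, corner by corner, until all four corners have clicked fully home and the lens lies flat and flush in the box, then move clear.

Things in the scene. Friction and masses are not known exactly. Their poses are not given: they have to be found in the camera images.
- corner1 (a point): Press spot on top of the lens at its first corner: 55 mm towards -x, 32 mm towards +y of the lens's centre. The lens is an opal white rectangular cover, 160 mm (its x) x 120 mm (its y) x 8 mm, top face towards +z, about 100 g, lying loose in a fixed aluminium light box of 176 x 132 mm on the bench. Each spot is 60 mm above the bench at the start, 48 mm when its corner is home.
- corner2 (a point): Second corner's press spot: 55 mm towards -x, 32 mm towards -y of the lens's centre. Every spot is 25 mm in from the short edge and 28 mm from the long edge of the lens, on its raised flat panel (144 x 100 mm); the flange around it is 4 mm lower. The lens flexes a little in twist, so each corner clicks separately; corners still up may shift some mm while another is pressed.
- corner3 (a point): Third corner's press spot: 55 mm towards +x, 32 mm towards -y of the lens's centre. Beside each spot, at the long edge, stands a sprung steel clip 12 mm wide, top 54 mm above the bench, its tip reaching 3 mm over the lens. Pushing straight down at the spot with up to about 15 N makes the clip snap over the flange and hold it; a rigid pad beneath the corner then stops it.
- corner4 (a point): Fourth corner's press spot: 55 mm towards +x, 32 mm towards +y of the lens's centre. The orientation given for each spot is that of its end of the lens. The box's walls, 4 to 6 mm thick, stand 64 mm above the bench all round the lens, with gaps where the clips are; the lens has 1 to 2 mm play between them. Other things stand on the bench 115 mm or more from the lens's centre, up to 95 mm high.
Things that resemble listed ones, but are neither listed nor needed, are in the scene too. Of the things shaped like the part that bears corner1, the white one is meant.

How it is judged:
By the outcome, as a careful person would: the job done as asked, in the order asked, and still so for the second after the job is handed in, with the robot touching nothing.
It also fails if it takes over 45 s, if anything falls off the work surface, if the arm or the gripper's body presses on something with over 40 N, if the wrist force passes 120 N, or if a joint passes its speed limit or range.

### The arm

A 7-joint arm with a two-finger parallel gripper is mounted at the origin on the work surface. World frame = base frame: x ahead of the robot, y to its left, z up, the work surface at z = 0. Lengths are in mm, angles in rad, forces in N, time in s.
With the tool pointing down it reaches from about 400 to 875 mm from the base axis. Payload 4.4 kg.
Tool frame: the origin (TCP) lies at the very end of the fingers, on their centre line; the grasp point (between the pads) lies 19 mm behind it; x points along the fingers, y is the direction in which the jaws open and shut, and the axes are right-handed (so a half turn about x gives the same grasp; the last joint's range is limited). The gripper opens to 85 mm and grips with 20 to 120 N. Pads are 22 mm wide; open, the fingers measure 114 mm over their backs; the gripper's body (76 mm by 85 mm) begins 54 mm behind the grasp point. The pads swing forward as they close: fully open they stand 13 mm farther back than shut.
Start: joints at [1.1, 0.628, 0.038, 1.517, -0.027, 0.996, -0.02], TCP at [256.021, -597.471, 231.313] pointing down, gripper open.
Joint ranges: [-3.06, 3.06], [-0.37, 2.12], [-1.25, 1.32], [0.18, 2.47], [-1.1, 4.24], [0.23, 1.98], [-2.94, 2.94]. Speed limits (rad/s): [2.57, 2.57, 3.14, 3.14, 3.14, 3.14, 3.14].

### API

Orientations are given as a rotation vector (axis times angle).
In Python, from workcell import arm, imaging gives the robot as it stands.
- The arm moves only by the tool drive_tool, never from a script. Its argument "rows" is a list of rows, each a list of 7 numbers: the turn, a rotation vector about the tool's x, y, z in units of 6 degrees (1.0 is 6 degrees), then the shift along the tool's x, y, z in units of 30 mm (1.0 is 30 mm), then the closure in counts, from 0 (fully open) to 255 (shut). A call has 1 to 20 rows; each row is the pose to reach, as a shift and turn from the pose commanded when the call began, along the tool's axes at that moment; what a row does not reach only later rows make up. A row lasts 1/12 s, in which the tool goes at most 41.7 mm and 7.16 degrees, less where a joint would pass 70% of its speed; a pose out of reach is approached as far as the arm can. A call with a gripper value outside its range is refused whole. The fingers move at their own pace and stop on an object; "force" is the grip in N (left out, the last holds). Time passes only in rows, so rows that repeat a pose let the fingers close. It gives the time, the measured TCP pose, the force and the opening at its end, in the units of the state.
- arm.get_obs(): the state, without advancing time (a new reading comes with each control period).
- imaging.read_camera(name): name is "scene" or "top" or "wrist"; returns (picture, depth): 400x640x3 uint8, red, green, blue; 400x640 float32, mm along the optical axis (not along the pixel's ray), 0 where there is no reading.
- imaging.calibration(name): a dict with "K" (3x3 intrinsics, pixels), "extrinsics" (4x4, takes a point from camera to world coordinates); the wrist camera has in their place "mount" (4x4, takes a point from camera to tool coordinates, whose origin is the TCP and whose axes are the tool frame's). Camera axes: x right, y up, looking along -z (the intrinsics and any distortion apply to the point x, -y, -z); pixel columns grow to the right and rows downward; lengths in mm; the calibration is good to about 2 mm. A picture is of the moment at which its call begins: read the wrist's pose just before it. calibration takes no time and is no camera call.
- arm.job_done(): hands the job in, once; it reports no verdict.
Trained networks look in the newest picture that a camera, given by its name, has taken for a name from the list of things; names that differ only in an ending like _2 or _b are one class to them, and where a whole thing is asked for, a point or a joint stands for the part that bears it (a point fixed in the world has none). Each returns a list of dicts, best first, with "confidence" (0 to 1); they miss things now and then, are a little off and sometimes report something else, mostly with a low value. They report only what shows in the picture. A call takes as long as a camera call. They do not tell look-alikes from the thing itself.
- imaging.look_for(camera, target): "at" ([row, column] in pixels, amid what is visible of it).
The state is a dict: "t": time; "joints": joint angles; "joint_velocities": joint speeds; "joint_efforts": joint torques, N m; "eef_pos": TCP position; "tool_rot": TCP orientation; "contact_force": force on the tool from outside, world axes, zero at the start; "wrist_torque": the same for the moment, N m; "gripper_width": finger opening in mm.
Only numpy, scipy, OpenCV 4.12 (cv2) and the standard library are available. Lean on these libraries where they do the work, as an engineer would, in place of code of your own. Each camera call takes 0.05 s, during which the arm holds its last target.

## Working session

There is one attempt and no reset: what is moved stays moved. The work goes in short steps, Python scripts to look and compute and a tool call to move; the robot and the scene stay as the last step left them, time stands still between calls to the robot, and variables do not carry over. Pictures are saved under pics/ and viewed, and the job is handed in when it is done.

Besides the shell and the picture viewer there is one more tool, called after "Emit:" by a JSON object that holds its "api" and its "payload". drive_tool: Moves the arm, as the interface text tells. Its arguments: {"type":"object","properties":{"rows":{"type":"array","items":{"type":"array","items":{"type":"number"}}},"force":{"type":"number"}},"required":["rows"]}

```bash
mkdir -p pics; cat > h.py <<'E'
import numpy as np, cv2
from workcell import arm, imaging
from scipy.spatial.transform import Rotation as R
def T_cam(name,obs=None):
    c=imaging.calibration(name)
    if name=="wrist":
        T=np.eye(4);T[:3,:3]=R.from_rotvec(obs["tool_rot"]).as_matrix();T[:3,3]=obs["eef_pos"]
        return T@np.array(c["mount"])
    return np.array(c["extrinsics"])
def grab(name,fn):
    o=arm.get_obs(); p,d=imaging.read_camera(name)
    cv2.imwrite("pics/"+fn+".png",p[:,:,::-1]); np.savez("pics/"+fn+".npz",p=p,d=d,T=T_cam(name,o),K=imaging.calibration(name)["K"])
    return p,d,T_cam(name,o),np.array(imaging.calibration(name)["K"])
def world(rc,d,T,K):
    r,c=rc; x=(c-K[0,2])/K[0,0];y=(r-K[1,2])/K[1,1]
    return (T@np.array([x*d,-y*d,-d,1]))[:3]
def proj(P,T,K):
    q=np.linalg.inv(T)@np.append(P,1); return K[1,2]+K[1,1]*(-q[1]/-q[2]), K[0,2]+K[0,0]*q[0]/-q[2]
E
python3 - <<'E'
from h import *
print(arm.get_obs())
for n in("scene","top","wrist"):
    p,d,T,K=grab(n,n+"0"); c=imaging.calibration(n); print(n,[k for k in c],T.round(2).tolist(),K.tolist(),c.get("distortion"))
    for t in ["corner1"]:
        for q in imaging.look_for(n,t): 
            r,cc=map(int,q["at"]); dd=d[r,cc]; print(t,q,dd,world(q["at"],dd,T,K).round(1))
E
```

```text
{'t': 0.0, 'joints': array([ 1.10022085,  0.62937161,  0.03843215,  1.51835206, -0.02699571,
        0.9963199 , -0.01999014]), 'joint_velocities': array([ 0.0005562 ,  0.00106462,  0.00183242,  0.00045383, -0.00068626,
        0.00114619, -0.00043022]), 'joint_efforts': array([ 2.87467628e-04, -5.63404584e+01,  1.22601695e+00, -1.93448728e+01,
        1.08517628e-02,  1.04761234e-02,  5.95950928e-05]), 'eef_pos': array([ 255.76199022, -596.88467674,  230.37751035]), 'tool_rot': array([ 1.99913532,  0.41225207, -1.99997753]), 'contact_force': array([-0.35882825, -0.49627642, -0.20805958]), 'wrist_torque': array([-0.06858609,  0.03406831, -0.03929807]), 'gripper_width': 85.1713995043933}
scene ['K', 'extrinsics'] [[-0.53, -0.52, 0.67, 1035.6], [0.85, -0.3, 0.43, 268.9], [-0.02, 0.8, 0.6, 544.93], [0.0, 0.0, 0.0, 1.0]] [[390.9550639774791, 0.0, 320.4911022780431], [0.0, 390.9550639774791, 204.249953409564], [0.0, 0.0, 1.0]] None
corner1 {'at': [266.2, 471.8], 'confidence': 0.97} 732.3011 [451.6 227.7   8.9]
corner1 {'at': [165.9, 247.2], 'confidence': 0.96} 1039.6702 [ 384.9 -377.6    
[... 1130 characters left out ...]
 0.73} 1025.2389 [ 346.2 -141.9   10.7]
corner1 {'at': [237.6, 207.6], 'confidence': 0.73} 1032.81 [409.5 186.6  10. ]
corner1 {'at': [274.1, 433.0], 'confidence': 0.61} 1026.2417 [ 334.7 -369.1    9.4]
corner1 {'at': [148.7, 350.9], 'confidence': 0.58} 1016.59607 [ 631.1 -159.1   59.1]
wrist ['K', 'mount'] [[0.39, 0.88, 0.26, 322.47], [-0.92, 0.38, 0.11, -569.75], [-0.0, -0.28, 0.96, 372.45], [0.0, 0.0, 0.0, 1.0]] [[316.67141333571533, 0.0, 318.4783806828952], [0.0, 316.67141333571533, 203.43290115267612], [0.0, 0.0, 1.0]] None
corner1 {'at': [18.4, 199.6], 'confidence': 0.97} 324.92636 [ 357.7 -421.     7.6]
corner1 {'at': [44.2, 149.7], 'confidence': 0.82} 332.74155 [ 314.  -379.5    6.5]
```

View pics/scene0.png

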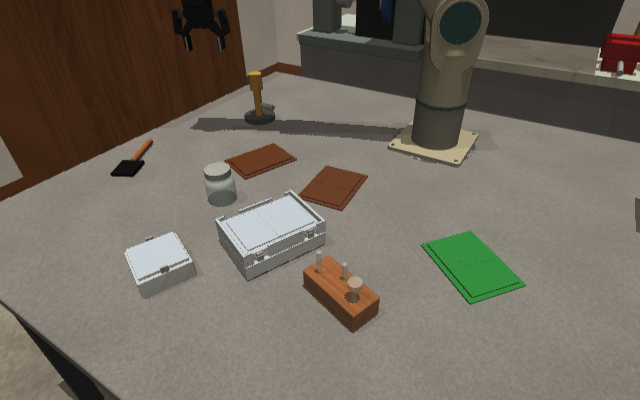

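View pics/top0.png

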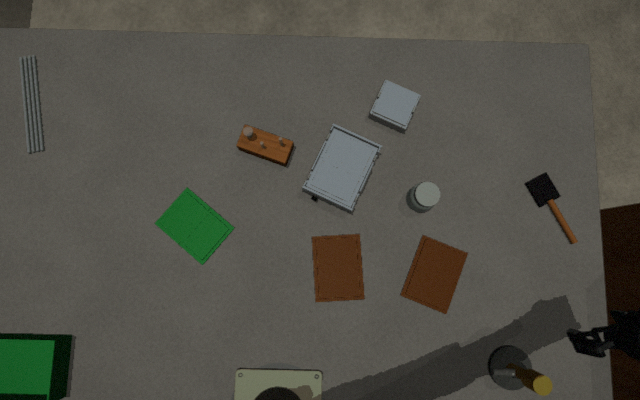

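The scene shows the oblong light box with a white lens at scene pixel (270,232) and top pixel (342,168). The smaller square box at top (396,105) and the coloured panels are look-alikes. Next I'll fit the lens pose from the top depth.

```bash
python3 - <<'E'
from h import *
for n,roi in(("top",(115,222,290,395)),("scene",(185,280,205,335))):
    z=np.load(f"pics/{n}0.npz");d,T,K=z["d"],z["T"],z["K"]
    P=np.array([world((r,c),d[r,c],T,K) for r in range(roi[0],roi[1]) for c in range(roi[2],roi[3]) if d[r,c]>0])
    for lo,hi in((30,90),(62.5,75),(52,62)):
        Q=P[(P[:,2]>lo)&(P[:,2]<hi)&(abs(P[:,0]-600)<130)&(abs(P[:,1]+140)<130)]
        rect=cv2.minAreaRect(Q[:,:2].astype(np.float32)); print(n,lo,hi,len(Q),rect,np.median(Q[:,2]))
o=arm.get_obs();print(R.from_rotvec(o["tool_rot"]).as_matrix().round(3)); print(np.array(imaging.calibration("wrist")["mount"]).round(2))
p=np.load("pics/top0.npz")["p"];cv2.imwrite("pics/tz.png",cv2.resize(p[110:225,280:400],None,fx=5,fy=5,interpolation=2)[:,:,::-1])
p=np.load("pics/scene0.npz")["p"];cv2.imwrite("pics/sz.png",cv2.resize(p[180:280,205:340],None,fx=5,fy=5,interpolation=2)[:,:,::-1])
E
```

```text
top 30 90 4123 ((642.943115234375, -122.9019775390625), (211.5506591796875, 268.9786376953125), 64.16119384765625) 59.681890792647096
top 62.5 75 582 ((587.034423828125, -137.10238647460938), (131.7525177001953, 176.35134887695312), 66.06165313720703) 63.6612235930902
top 52 62 2978 ((587.2420043945312, -137.3614501953125), (129.98463439941406, 177.0035858154297), 65.88785552978516) 59.28447410852385
scene 30 90 5116 ((603.152099609375, -103.47482299804688), (209.45567321777344, 177.09239196777344), 65.79727172851562) 60.0671221301273
scene 62.5 75 511 ((587.5494384765625, -138.31033325195312), (132.89463806152344, 176.8035888671875), 65.87135314941406) 64.04396077972353
scene 52 62 3405 ((588.2910766601562, -137.8971405029297), (131.4375762939453, 176.19114685058594), 66.2882080078125) 60.27403737119931
[[-0.     0.394 -0.919]
 [ 0.001 -0.919 -0.394]
 [-1.    -0.001 -0.   ]]
[[   0.      0.28   -0.96 -141.7 ]
 [   1.     -0.      0.      0.89]
 [   0.     -0.96   -0.28  -72.  ]
 [   0.      0.      0.      1.  ]]
```

View pics/tz.png

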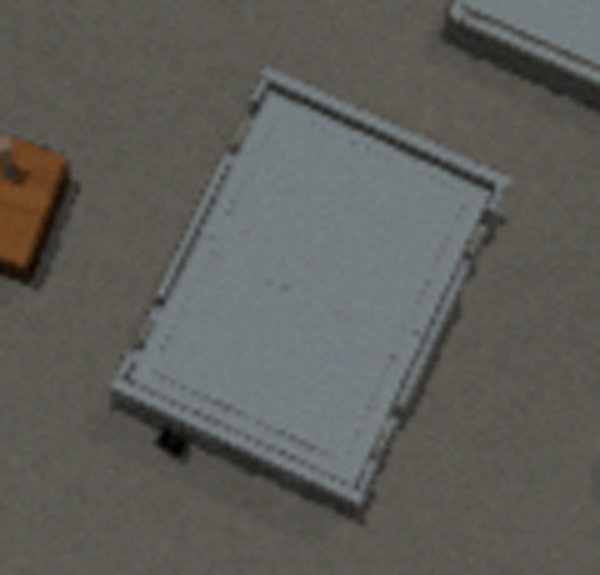

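View pics/sz.png

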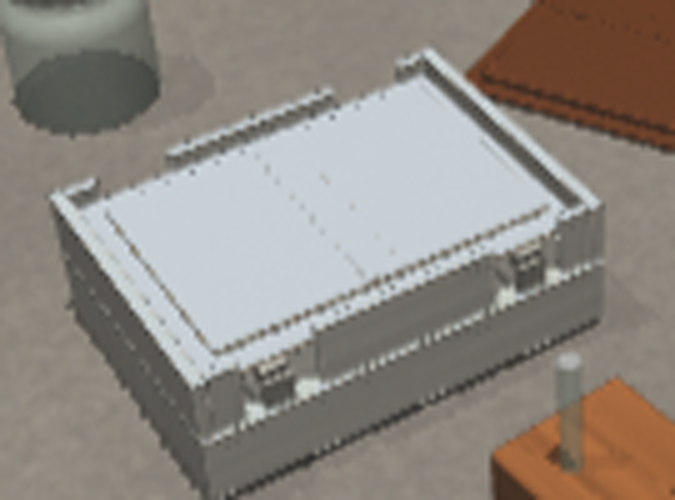

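Emit:
{"api": "drive_tool", "payload": {"rows": [[-7.13, 0, 0, -0.62, -9.74, -16.18, 255], [-7.13, 0, 0, -0.62, -9.74, -16.18, 255], [-7.13, 0, 0, -0.62, -9.74, -16.18, 255], [-7.13, 0, 0, -0.62, -9.74, -16.18, 255], [-7.13, 0, 0, -0.62, -9.74, -16.18, 255], [-7.13, 0, 0, -0.62, -9.74, -16.18, 255], [-7.13, 0, 0, -0.62, -9.74, -16.18, 255], [-7.13, 0, 0, -0.62, -9.74, -16.18, 255], [-7.13, 0, 0, -0.62, -9.74, -16.18, 255], [-7.13, 0, 0, -0.62, -9.74, -16.18, 255], [-7.13, 0, 0, -0.62, -9.74, -16.18, 255], [-7.13, 0, 0, -0.62, -9.74, -16.18, 255], [-7.13, 0, 0, -0.62, -9.74, -16.18, 255], [-7.13, 0, 0, -0.62, -9.74, -16.18, 255], [-7.13, 0, 0, -0.62, -9.74, -16.18, 255], [-7.13, 0, 0, -0.62, -9.74, -16.18, 255], [-7.13, 0, 0, -0.62, -9.74, -16.18, 255], [-7.13, 0, 0, -0.62, -9.74, -16.18, 255], [-7.13, 0, 0, -0.62, -9.74, -16.18, 255], [-7.13, 0, 0, -0.62, -9.74, -16.18, 255]]}}

```text
t: 1.97
eef_pos: [586.5, -139.2, 250.0]
tool_rot: [1.512, 0.979, -1.513]
contact_force: [0.3, -0.4, -0.3]
gripper_width: 0.3
```

```bash
cat > m.py <<'E'
from h import *
import sys
fn=sys.argv[1]
o=arm.get_obs();print(o["eef_pos"].round(1),o["contact_force"].round(1)); print(R.from_rotvec(o["tool_rot"]).as_matrix().round(3).tolist())
p,d,T,K=grab("wrist",fn)
rr,cc=np.nonzero(d>0); x=(cc-K[0,2])/K[0,0]*d[rr,cc]; y=(rr-K[1,2])/K[1,1]*d[rr,cc]
P=(np.c_[x,-y,-d[rr,cc],np.ones(len(x))]@T.T)[:,:3]
a=np.deg2rad(-24);L=np.array([np.cos(a),np.sin(a)]);W=np.array([-L[1],L[0]])
C=np.array([587.4,-137.6])
u=(P[:,:2]-C)@L; v=(P[:,:2]-C)@W
s=(P[:,2]>62.3)&(P[:,2]<72)&(abs(u)<100)&(abs(v)<80)
print("walls",cv2.minAreaRect(P[s][:,:2].astype(np.float32)),np.median(P[s][:,2]))
for n,(a0,b0) in {"1":(-55,32),"2":(-55,-32),"3":(55,-32),"4":(55,32)}.items():
    m=(abs(u-a0)<6)&(abs(v-b0)<6)
    w=C+a0*L+b0*W
    print(n,w.round(1),m.sum(),np.median(P[m][:,2]) if m.any() else None,"px",np.round(proj(np.append(w,58),T,K)))
m=(abs(u)<70)&(abs(v)<45)&(P[:,2]>40)&(P[:,2]<70)
if m.sum()>50: print("plane a,b per100mm,c",(np.linalg.lstsq(np.c_[u[m]/100,v[m]/100,np.ones(m.sum())],P[m][:,2],rcond=None)[0]).round(2))
for q in imaging.look_for("wrist","corner1"):
    r,c=map(int,q["at"]);w=world(q["at"],d[r,c],T,K); print(q,w.round(1),"uv",((w[:2]-C)@L).round(1),((w[:2]-C)@W).round(1))
E
python3 m.py w1
```

```text
[ 586.5 -139.2  250. ] [ 0.3 -0.4 -0.3]
[[-0.0, 0.912, -0.409], [-0.001, -0.409, -0.912], [-1.0, 0.0, 0.001]]
walls ((587.4252319335938, -138.962158203125), (130.6717529296875, 175.69773864746094), 66.15904998779297) 63.122015391590935
1 [550.2 -86. ] 137 59.448636042931696 px [148. 265.]
2 [ 524.1 -144.5] 113 59.37514901074144 px [207. 268.]
3 [ 624.6 -189.2] 119 59.43340761692019 px [207. 368.]
4 [ 650.7 -130.7] 136 59.57004091290543 px [148. 370.]
plane a,b per100mm,c [-4.000e-02  7.000e-02  5.947e+01]
{'at': [239.8, 154.9], 'confidence': 0.89} [ 355.4 -134.4    8.4] uv -213.2 -91.4
{'at': [252.7, 122.7], 'confidence': 0.84} [ 306.3 -132.7    8. ] uv -258.8 -109.9
{'at': [174.6, 321.0], 'confidence': 0.83} [ 592.2 -135.    59.4] uv 3.3 4.3
{'at': [174.3, 357.5], 'confidence': 0.77} [ 627.7 -150.4   60. ] uv 42.1 4.7
{'at': [3.0, 84.0], 'confidence': 0.7} [431.6 130.7   4.1] uv -251.4 181.7
{'at': [351.2, 212.0], 'confidence': 0.67} [ 334.  -320.4    4.9] uv -157.2 -270.1
{'at': [1.6, 85.0], 'confidence': 0.58} [433.4 131.3   4.1] uv -250.0 183.0
```

View pics/w1.png

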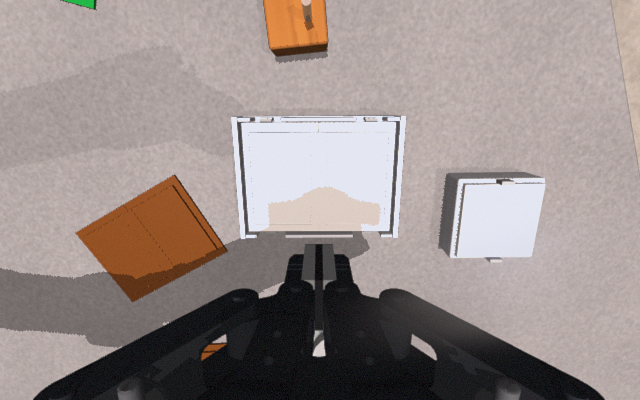

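The wrist view shows the lens centred at pixel (320,177), level at about 59.5 mm and still up at all four corners. The dark clips are at the long edges. I'll approach the first corner now.

Emit:
{"api": "drive_tool", "payload": {"rows": [[0, 0, 0, 1, -1.82, -1.11, 255], [0, 0, 0, 2.2, -1.82, -1.11, 255], [0, 0, 0, 3.4, -1.82, -1.11, 255], [0, 0, 0, 4.6, -1.82, -1.11, 255], [0, 0, 0, 5.5, -1.82, -1.11, 255], [0, 0, 0, 6.0, -1.82, -1.11, 255], [0, 0, 0, 6.0, -1.82, -1.11, 255], [0, 0, 0, 6.0, -1.82, -1.11, 255], [0, 0, 0, 6.0, -1.82, -1.11, 255]]}}

```text
t: 2.82
eef_pos: [551.9, -85.4, 71.1]
tool_rot: [1.513, 0.979, -1.509]
contact_force: [0.3, -0.3, 1.3]
gripper_width: 0.0
```

Emit:
{"api": "drive_tool", "payload": {"rows": [[0, 0, 0, 0.2, -0.03, 0.06, 255], [0, 0, 0, 0.3, -0.03, 0.06, 255], [0, 0, 0, 0.36, -0.03, 0.06, 255], [0, 0, 0, 0.42, -0.03, 0.06, 255], [0, 0, 0, 0.46, -0.03, 0.06, 255], [0, 0, 0, 0.5, -0.03, 0.06, 255], [0, 0, 0, 0.54, -0.03, 0.06, 255], [0, 0, 0, 0.58, -0.03, 0.06, 255], [0, 0, 0, 0.62, -0.03, 0.06, 255], [0, 0, 0, 0.66, -0.03, 0.06, 255], [0, 0, 0, 0.7, -0.03, 0.06, 255], [0, 0, 0, 0.73, -0.03, 0.06, 255], [0, 0, 0, 0.73, -0.03, 0.06, 255]]}}

```text
t: 3.9
eef_pos: [549.6, -86.7, 50.3]
tool_rot: [1.511, 0.979, -1.51]
contact_force: [-5.0, 0.6, 20.5]
gripper_width: 0.1
```

Emit:
{"api": "drive_tool", "payload": {"rows": [[0, 0, 0, 0.04, 0, 0, 255], [0, 0, 0, 0.08, 0, 0, 255], [0, 0, 0, 0.08, 0, 0, 255]]}}

```text
t: 4.15
eef_pos: [550.7, -86.4, 48.7]
tool_rot: [1.513, 0.978, -1.508]
contact_force: [-4.8, 1.1, 27.0]
gripper_width: -0.0
```

Emit:
{"api": "drive_tool", "payload": {"rows": [[0, 0, 0, 0.04, 0, 0, 255], [0, 0, 0, 0.07, 0, 0, 255], [0, 0, 0, 0.07, 0, 0, 255]]}}

```text
t: 4.4
eef_pos: [550.8, -86.4, 48.5]
tool_rot: [1.513, 0.977, -1.508]
contact_force: [-8.3, 1.7, 43.2]
gripper_width: -0.2
```

Emit:
{"api": "drive_tool", "payload": {"rows": [[0, 0, 0, -0.4, 0, 0, 255], [0, 0, 0, -0.9, 0, 0, 255], [0, 0, 0, -0.9, 0, 0.7, 255], [0, 0, 0, -0.9, 0, 1.5, 255], [0, 0, 0, -0.9, 0, 2.13, 255], [0, 0, 0, -0.9, 0, 2.13, 255], [0, 0, 0, -0.9, 0, 2.13, 255], [0, 0, 0, -0.9, 0, 2.13, 255]]}}

```text
t: 5.07
eef_pos: [523.6, -144.0, 70.4]
tool_rot: [1.512, 0.981, -1.51]
contact_force: [-0.3, 0.7, -0.6]
gripper_width: 0.3
```

Emit:
{"api": "drive_tool", "payload": {"rows": [[0, 0, 0, 0.2, 0, 0.03, 255], [0, 0, 0, 0.3, 0, 0.03, 255], [0, 0, 0, 0.36, 0, 0.03, 255], [0, 0, 0, 0.42, 0, 0.03, 255], [0, 0, 0, 0.46, 0, 0.03, 255], [0, 0, 0, 0.5, 0, 0.03, 255], [0, 0, 0, 0.54, 0, 0.03, 255], [0, 0, 0, 0.58, 0, 0.03, 255], [0, 0, 0, 0.62, 0, 0.03, 255], [0, 0, 0, 0.66, 0, 0.03, 255], [0, 0, 0, 0.7, 0, 0.03, 255], [0, 0, 0, 0.74, 0, 0.03, 255], [0, 0, 0, 0.78, 0, 0.03, 255], [0, 0, 0, 0.8, 0, 0.03, 255], [0, 0, 0, 0.8, 0, 0.03, 255]]}}

```text
t: 6.32
eef_pos: [523.2, -145.7, 48.8]
tool_rot: [1.511, 0.979, -1.51]
contact_force: [-4.5, 0.9, 20.8]
gripper_width: 0.0
```

Emit:
{"api": "drive_tool", "payload": {"rows": [[0, 0, 0, 0.04, 0, 0, 255], [0, 0, 0, 0.08, 0, 0, 255], [0, 0, 0, 0.08, 0, 0, 255]]}}

```text
t: 6.57
eef_pos: [523.4, -145.8, 48.4]
tool_rot: [1.511, 0.978, -1.51]
contact_force: [-9.8, 1.7, 40.3]
gripper_width: 0.0
```

Emit:
{"api": "drive_tool", "payload": {"rows": [[0, 0, 0, -0.5, 0, 0, 255], [0, 0, 0, -1.0, 0, 0, 255], [0, 0, 0, -1.0, 1.2, -0.02, 255], [0, 0, 0, -1.0, 2.4, -0.04, 255], [0, 0, 0, -1.0, 3.3, -0.04, 255], [0, 0, 0, -1.0, 3.67, -0.04, 255], [0, 0, 0, -1.0, 3.67, -0.04, 255], [0, 0, 0, -1.0, 3.67, -0.04, 255], [0, 0, 0, -1.0, 3.67, -0.04, 255]]}}

```text
t: 7.32
eef_pos: [622.3, -188.5, 73.6]
tool_rot: [1.51, 0.983, -1.513]
contact_force: [-1.2, -0.2, -0.1]
gripper_width: 0.2
```

```bash
python3 m.py w2
```

```text
[ 622.3 -188.5   73.6] [-1.2 -0.2 -0.1]
[[-0.002, 0.914, -0.407], [0.001, -0.407, -0.914], [-1.0, -0.002, 0.0]]
walls ((587.3141479492188, -139.06863403320312), (131.11585998535156, 175.9990234375), 66.09364318847656) 63.13590780894731
1 [550.2 -86. ] 529 47.95882654023208 px [126.  94.]
2 [ 524.1 -144.5] 375 47.94527663172369 px [248. 118.]
3 [ 624.6 -189.2] 731 117.79379455280849 px [248. 321.]
4 [ 650.7 -130.7] 626 59.17998451352696 px [126. 322.]
plane a,b per100mm,c [10.45 -0.44 53.78]
{'at': [166.7, 227.8], 'confidence': 0.82} [ 598.3 -129.9   53.8] uv 6.9 11.4
{'at': [294.2, 23.6], 'confidence': 0.77} [ 396.9 -154.1    7.7] uv -167.3 -92.6
{'at': [167.0, 298.4], 'confidence': 0.66} [ 631.9 -144.4   57.2] uv 43.4 11.9
{'at': [351.4, 5.1], 'confidence': 0.53} [ 342.8 -191.4    2.7] uv -201.5 -148.7
```

View pics/w2.png

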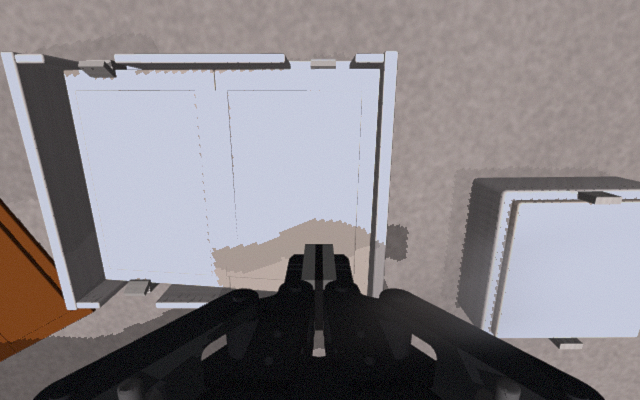

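The left end is down at 48 mm with its clips over the flange (pixels (97,68) and (138,288)), and the right end is still at about 59 mm. Pressing the third corner next.

Emit:
{"api": "drive_tool", "payload": {"rows": [[0, 0, 0, 0.25, 0.06, 0, 255], [0, 0, 0, 0.4, 0.06, 0, 255], [0, 0, 0, 0.46, 0.06, 0, 255], [0, 0, 0, 0.5, 0.06, 0, 255], [0, 0, 0, 0.54, 0.06, 0, 255], [0, 0, 0, 0.58, 0.06, 0, 255], [0, 0, 0, 0.62, 0.06, 0, 255], [0, 0, 0, 0.66, 0.06, 0, 255], [0, 0, 0, 0.7, 0.06, 0, 255], [0, 0, 0, 0.74, 0.06, 0, 255], [0, 0, 0, 0.78, 0.06, 0, 255], [0, 0, 0, 0.82, 0.06, 0, 255], [0, 0, 0, 0.86, 0.06, 0, 255], [0, 0, 0, 0.88, 0.06, 0, 255], [0, 0, 0, 0.88, 0.06, 0, 255]]}}

```text
t: 8.67
eef_pos: [625.7, -190.0, 50.0]
tool_rot: [1.511, 0.98, -1.511]
contact_force: [-4.9, 1.2, 16.6]
gripper_width: -0.0
```

Emit:
{"api": "drive_tool", "payload": {"rows": [[0, 0, 0, 0.04, 0, 0, 255], [0, 0, 0, 0.08, 0, 0, 255], [0, 0, 0, 0.12, 0, 0, 255], [0, 0, 0, 0.12, 0, 0, 255]]}}

```text
t: 9.0
eef_pos: [626.3, -190.1, 48.0]
tool_rot: [1.512, 0.979, -1.51]
contact_force: [-6.8, 1.8, 26.7]
gripper_width: -0.0
```

Emit:
{"api": "drive_tool", "payload": {"rows": [[0, 0, 0, 0.04, 0, 0, 255], [0, 0, 0, 0.06, 0, 0, 255], [0, 0, 0, 0.06, 0, 0, 255]]}}

```text
t: 9.25
eef_pos: [626.4, -190.1, 47.9]
tool_rot: [1.512, 0.978, -1.51]
contact_force: [-9.6, 2.4, 36.6]
gripper_width: 0.4
```

Emit:
{"api": "drive_tool", "payload": {"rows": [[0, 0, 0, -0.5, 0, 0, 255], [0, 0, 0, -1.0, 0, 0, 255], [0, 0, 0, -1.0, -0.06, -0.9, 255], [0, 0, 0, -1.0, -0.06, -1.7, 255], [0, 0, 0, -1.0, -0.06, -2.12, 255], [0, 0, 0, -1.0, -0.06, -2.12, 255], [0, 0, 0, -1.0, -0.06, -2.12, 255], [0, 0, 0, -1.0, -0.06, -2.12, 255]]}}

```text
t: 9.92
eef_pos: [648.7, -133.3, 71.7]
tool_rot: [1.51, 0.979, -1.514]
contact_force: [0.1, -0.4, -0.0]
gripper_width: 0.2
```

Emit:
{"api": "drive_tool", "payload": {"rows": [[0, 0, 0, 0.25, 0.03, -0.05, 255], [0, 0, 0, 0.36, 0.03, -0.05, 255], [0, 0, 0, 0.4, 0.03, -0.05, 255], [0, 0, 0, 0.44, 0.03, -0.05, 255], [0, 0, 0, 0.48, 0.03, -0.05, 255], [0, 0, 0, 0.52, 0.03, -0.05, 255], [0, 0, 0, 0.56, 0.03, -0.05, 255], [0, 0, 0, 0.6, 0.03, -0.05, 255], [0, 0, 0, 0.64, 0.03, -0.05, 255], [0, 0, 0, 0.68, 0.03, -0.05, 255], [0, 0, 0, 0.72, 0.03, -0.05, 255], [0, 0, 0, 0.76, 0.03, -0.05, 255], [0, 0, 0, 0.8, 0.03, -0.05, 255], [0, 0, 0, 0.84, 0.03, -0.05, 255], [0, 0, 0, 0.87, 0.03, -0.05, 255], [0, 0, 0, 0.87, 0.03, -0.05, 255]]}}

```text
t: 11.25
eef_pos: [651.3, -130.2, 48.1]
tool_rot: [1.511, 0.98, -1.511]
contact_force: [-3.6, 0.6, 12.7]
gripper_width: 0.0
```

Emit:
{"api": "drive_tool", "payload": {"rows": [[0, 0, 0, 0.04, 0, 0, 255], [0, 0, 0, 0.08, 0, 0, 255], [0, 0, 0, 0.11, 0, 0, 255], [0, 0, 0, 0.11, 0, 0, 255]]}}

```text
t: 11.58
eef_pos: [651.4, -130.2, 47.9]
tool_rot: [1.511, 0.979, -1.511]
contact_force: [-9.8, 1.4, 32.0]
gripper_width: -0.4
```

Home. Now I'll rise straight up and back towards the centre for a check view.

Emit:
{"api": "drive_tool", "payload": {"rows": [[0, 0, 0, -0.5, 0, 0, 255], [0, 0, 0, -1.0, 0, 0, 255], [0, 0, 0, -2.0, -0.5, 0.4, 255], [0, 0, 0, -3.2, -1.0, 0.7, 255], [0, 0, 0, -4.4, -1.82, 1.07, 255], [0, 0, 0, -5.6, -1.82, 1.07, 255], [0, 0, 0, -5.6, -1.82, 1.07, 255], [0, 0, 0, -5.6, -1.82, 1.07, 255], [0, 0, 0, -5.6, -1.82, 1.07, 255]]}}

```text
t: 12.33
eef_pos: [588.2, -137.3, 211.1]
tool_rot: [1.511, 0.98, -1.511]
contact_force: [0.4, 0.3, 0.7]
gripper_width: -0.1
```

```bash
python3 m.py w3; python3 -c "
from h import *
p,d,T,K=grab('scene','scene9');cv2.imwrite('pics/sz9.png',cv2.resize(p[180:280,205:340],None,fx=5,fy=5,interpolation=2)[:,:,::-1])"
```

```text
[ 588.2 -137.3  211.1] [0.4 0.3 0.7]
[[0.0, 0.913, -0.407], [-0.0, -0.407, -0.913], [-1.0, 0.0, -0.0]]
walls ((587.3578491210938, -138.78741455078125), (130.9557342529297, 175.60147094726562), 66.01935577392578) 63.0763511567651
1 [550.2 -86. ] 156 47.011471717206064 px [156. 258.]
2 [ 524.1 -144.5] 130 47.06345239334925 px [221. 261.]
3 [ 624.6 -189.2] 129 46.91929335149291 px [221. 373.]
4 [ 650.7 -130.7] 160 47.05148125776131 px [156. 376.]
plane a,b per100mm,c [-0.08  0.11 47.1 ]
{'at': [184.1, 363.5], 'confidence': 0.96} [ 630.4 -154.1   46.2] uv 46.0 2.4
{'at': [252.4, 136.1], 'confidence': 0.9} [618.1 -72.6 352.8] uv 1.7 71.9
{'at': [179.1, 321.2], 'confidence': 0.65} [ 594.2 -132.3   46.8] uv 4.1 7.6
{'at': [270.1, 104.3], 'confidence': 0.57} [ 305.2 -135.8    6.8] uv -258.5 -113.2
```

View pics/w3.png

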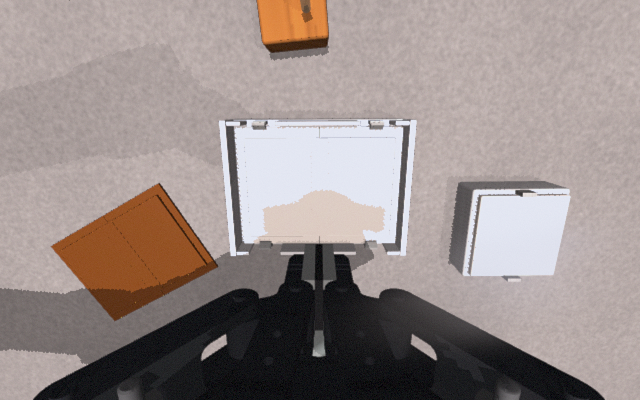

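View pics/sz9.png

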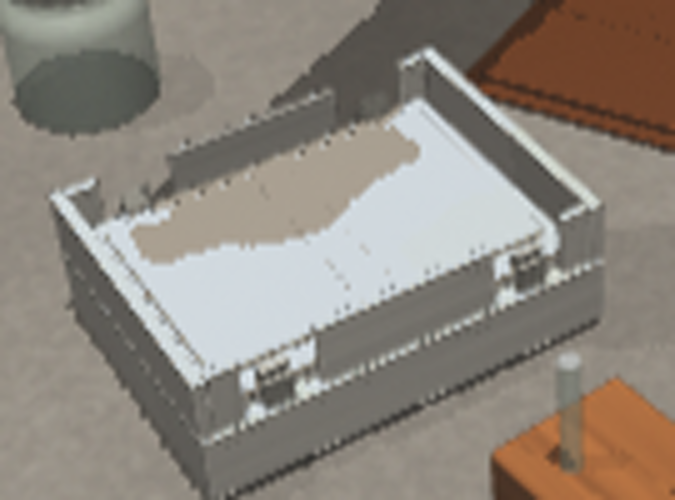

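The wrist view shows all four clips over the flange, at pixels (259,125), (376,125), (265,245) and (370,245). The lens is flat at 47.0 ± 0.1 mm at every corner, and the wall tops read 63.1 mm instead of 64, so the depth reads about 1 mm low. The arm is clear, so I'm handing in.

```bash
python3 -c "
from workcell import arm
print(arm.job_done())"
```

```text
the job is handed in; nothing more can be done
None
```

I pressed all four corners of the white lens in the larger light box home, one at a time, going round the box with the gripper shut. I then raised the arm clear above the box and handed the job in at about 12.5 s.

**Pressing:** at each corner the fingers stopped on the rigid pad at about 48 mm. The highest reading at a stop was 43 N upward at the tool, well under the 120 N wrist limit.

**Last checks:** the depth image put the lens at 46.9–47.1 mm at all four spots, with no measurable tilt. That is about 1 mm below the stated 48 mm, but the box walls also read about 1 mm low, so I put it down to camera calibration. The pictures show all four clips over the flange, and the force reading was about zero after I moved away.

**One uncertainty:** I could not tell for certain which end of the lens is −x, because the box looks the same from either end. I took −x to be the end nearest the robot, where a small black part shows. If that is wrong, the order pressed was 3, 4, 1, 2 instead of 1, 2, 3, 4.

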